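Screw the lid onto the seasoning canister

TASK

Close the red seasoning canister with its lid: set the lid level on the neck, turn it backwards (counter-clockwise seen from above) under light pressure until it drops into the thread, then screw it clockwise fully home and let go. Be gentle, the thread is thin: never push or twist the lid hard against the canister, and leave the other things on the counter where they are.

Things in the scene. Friction and masses are not known exactly. Their poses are not given: they have to be found in the camera images.
- canister: Red upright canister, diameter 112 mm, fixed to the counter in a dark base ring of diameter 128 mm; it cannot move or turn. Origin on its axis at counter height. On top a steel neck, outer diameter 66 mm, with a bevelled rim and three raised thread segments, 77 mm over all, with an entry gap between each two. More than 30 N between lid and canister damages the thread.
- mouth (a point): Centre of the canister's rim, on its axis, 133 mm above the counter; z up. How the thread's gaps are turned about the axis changes from start to start and is given by no reading.
- thread_top (a point): On the canister's axis, 125 mm above the counter: level of the flat tops of the thread segments, where the lid's bottom edge first rests (4 mm higher if its pins lie on the small dark stop teeth, one at the clockwise end of each segment). Turned clockwise up here the lid jams on the teeth; turned counter-clockwise (from above) it meets the gaps within a third of a turn.
- dropped (a point): On the canister's axis, 117.2 mm above the counter: level of the lid's bottom edge when its pins have dropped 7.8 mm through the gaps. The next tooth then blocks any further counter-clockwise turning. If the pins happen to lie over the gaps when the lid is set down, it drops here at once.
- home (a point): On the canister's axis, 112.4 mm above the counter: level of the lid's bottom edge when fully home. From the dropped place it turns 1.7 to 2 rad clockwise, level for the first 0.1 to 0.4 rad, then sinking 3 mm per rad, up to a firm stop. It stays put if let go and may be regripped on the way. Thread play 0.8 mm in height, 1.5 mm sideways. Rigid dry metal, friction about 0.6.
- knob (a point): Point on the lid's axis in its black round knob (diameter 26 mm, 32 mm high, standing on the flat steel lid), at the height to grip: 47 mm above the lid's bottom edge, 21.5 mm above the lid's flat top, 10.5 mm below the knob's top. z up along the axis; the turn about z does not tell where the pins are. The lid weighs about 0.2 kg and starts standing loose on the counter, open side down.
- lid_edge (a point): Centre of the lid's bottom edge, on the lid's axis. The lid's cap is 88 mm in diameter and 25.5 mm high without the knob; inside it is 80 mm wide and 21.5 mm deep, with, at the bottom edge, three short radial round pins 4 mm thick, reaching in to a circle of diameter 69 mm.
- shaker: Bystander: yellow shaker with a steel cap, 52 mm in diameter, 110 mm high, loose; origin at the centre of its underside.
- bowl: Bystander: white bowl 100 mm wide, 45 mm high, loose; origin at the centre of its underside.
- tub: Bystander: closed cream tub with a white cover, 92 x 92 x 60 mm, loose; origin at the centre of its underside.
- spoon: Bystander: serving spoon lying flat on the counter, loose; origin under its middle.
Things that resemble listed ones, but are neither listed nor needed, are in the scene too. What is shaped like the part that bears knob but turquoise is not meant.

How it is judged:
By the outcome, as a careful person would: the job done as asked, in the order asked, and still so for the second after the job is handed in, with the robot touching nothing.
It also fails if it takes over 67 s, if anything falls off the work surface, if the arm or the gripper's body presses on something with over 40 N, if the wrist force passes 120 N, or if a joint passes its speed limit or range.

ROBOT

A 7-joint arm with a two-finger parallel gripper is mounted at the origin on the work surface. World frame = base frame: x ahead of the robot, y to its left, z up, the work surface at z = 0. Lengths are in mm, angles in degrees, forces in N, time in s.
With the tool pointing down it reaches from about 400 to 750 mm from the base axis. Payload 19.5 kg.
Tool frame: the origin (TCP) lies at the very end of the fingers, on their centre line; the grasp point (between the pads) lies 19 mm behind it; x points along the fingers, z is the direction in which the jaws open and shut, and the axes are right-handed (so a half turn about x gives the same grasp; the last joint's range is limited). The gripper opens to 85 mm and grips with 20 to 120 N. Pads are 22 mm wide; open, the fingers measure 114 mm over their backs; the gripper's body (76 mm by 85 mm) begins 54 mm behind the grasp point. The pads swing forward as they close: fully open they stand 13 mm farther back than shut.
Start: joints at [-79.739, 40.479, -1.581, 85.061, 1.261, 54.483, -4.326], TCP at [125.92, 561.014, 208.568] pointing down, gripper open.
Joint ranges: [-155.06, 155.06], [-18.47, 123.98], [-90, 86.84], [0, 140.48], [-83.41, 263.41], [0, 116], [-161.91, 161.91]. Speed limits (degrees/s): [108.29, 108.29, 147.25, 147.25, 172.46, 172.46, 172.46].

INTERFACE

Orientations are given as [roll, pitch, yaw] about the fixed x, y, z axes, in that order (R = Rz(yaw) Ry(pitch) Rx(roll)).
In Python, from workcell import bot gives the robot as it stands. The module is installed in compiled form; this text tells all that it offers.
- The arm moves only by the tool apply_moves, never from a script. Its argument "motion" is a list of rows, each a list of 2 entries, a list of its own where there are three numbers: the shift along the tool's x, y, z in cm, then the turn, a rotation vector about the tool's x, y, z in rad. In form: [[[x, y, z], [wx, wy, wz]], ...]. A call has 1 to 5 rows; each row is the pose to reach, as a shift and turn from the pose commanded when the call began, along the tool's axes at that moment; what a row does not reach only later rows make up. A row lasts 1/12 s, in which the tool goes at most 41.7 mm and 7.16 degrees, less where a joint would pass 70% of its speed; a pose out of reach is approached as far as the arm can. A call with a gripper value outside its range is refused whole. "gripper" is the gripper's target within -1 to 1 (shut at 1, half-way at 0, fully open at -1), set as the call begins (left out, the last holds). The fingers move at their own pace and stop on an object; "newtons" is the grip in N (left out, the last holds). Time passes only in rows, so rows that repeat a pose let the fingers close. It gives the time, the measured TCP pose, the force and the opening at its end, in the units of the state.
- bot.get_state(): the state, without advancing time (a new reading comes with each control period).
- bot.get_image(name): name is "scene" or "top"; returns the picture (400x640x3 uint8, red, green, blue); there is no depth.
- bot.camera_model(name): a dict with "fx", "fy", "cx", "cy" (pixels), "R" (3x3) and "t" (3): a world point X has camera coordinates R X + t. Camera axes: x right, y down, z forward; pixel columns grow to the right and rows downward; lengths in mm; the calibration is good to about 2 mm. A picture is of the moment at which its call begins. camera_model takes no time and is no camera call.
- bot.finish_job(): hands the job in, once; it reports no verdict.
The state is a dict: "time": time; "qpos": joint angles; "qvel": joint speeds; "joint_efforts": joint torques, N m; "eef_pos": TCP position; "orientation": TCP orientation; "wrist_force": force on the tool from outside, world axes, zero at the start; "moment": the same for the moment, N m; "grip_width": finger opening in mm.
Only numpy, scipy, OpenCV 4.12 (cv2) and the standard library are available. Lean on these libraries where they do the work, as an engineer would, in place of code of your own. Each camera call takes 0.05 s, during which the arm holds its last target.

## Working session

There is one attempt and no reset: what is moved stays moved. The work goes in short steps, Python scripts to look and compute and a tool call to move; the robot and the scene stay as the last step left them, time stands still between calls to the robot, and variables do not carry over. Pictures are saved under pics/ and viewed, and the job is handed in when it is done.

Besides the shell and the picture viewer there is one more tool, called after "Call:" as name(argument=value, ...) on one line, values as JSON. apply_moves: Moves the arm, as the interface text tells. Its arguments: {"type":"object","properties":{"motion":{"type":"array"},"gripper":{"type":"number"},"newtons":{"type":"number"}},"required":["motion"]}

```bash
mkdir -p pics; python3 - <<'E'
from workcell import bot
import cv2
s=bot.get_state();print(s)
for n in("scene","top"):
    im=bot.get_image(n);cv2.imwrite(f"pics/{n}0.png",im[:,:,::-1]);print(n,bot.camera_model(n))
E
```

```text
{'time': 0.0, 'qpos': array([-79.73728323,  40.51198543,  -1.58301857,  85.0849385 ,
         1.26094749,  54.48103088,  -4.32611129]), 'qvel': array([ 0.02051209, -0.03546033, -0.08445777,  0.06451322,  0.06688705,
        0.0266496 ,  0.04874653]), 'joint_efforts': array([-1.90014812e-04, -8.83216524e+01,  1.23457018e+00, -2.36163104e+01,
        1.68872351e-02,  6.51195514e-03, -3.62383207e-05]), 'eef_pos': array([125.87632424, 560.76039918, 208.14459075]), 'orientation': array([-178.27713202,   89.93938599, -100.92856874]), 'wrist_force': array([-0.0789253 ,  0.787517  ,  0.77967196]), 'moment': array([ 0.01520693, -0.03018275,  0.06274396]), 'grip_width': 85.35685539135952}
scene {'fx': 485.18697110933635, 'fy': 485.18697110933635, 'cx': 310.74173187757145, 'cy': 193.55364659304976, 'R': array([[-0.06224431,  0.99785146,  0.02044796],
       [ 0.75328955,  0.06040933, -0.65490882],
       [-0.65473696, -0.02536111, -0.75543122]]), 't': array([  39.65740358, -387.07713493, 1490.18213367])}
top {'fx': 376.99849661329455, 'fy': 376.99849661329455, 'cx': 326.88645824840387, 'cy': 200.17717969152662, 'R': array([[-0.01643407, -0.99933309, -0.03260817],
       [-0.99751498,  0.01862135, -0.06794936],
       [ 0.06851125,  0.03141046, -0.99715575]]), 't': array([ -4.63179621, 582.28627116, 783.3812137 ])}
```

View pics/scene0.png

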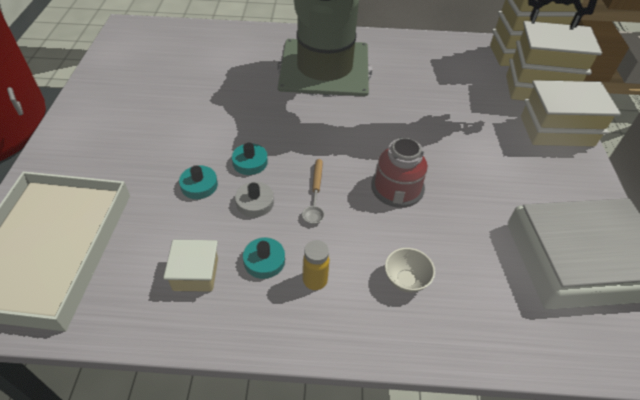

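View pics/top0.png

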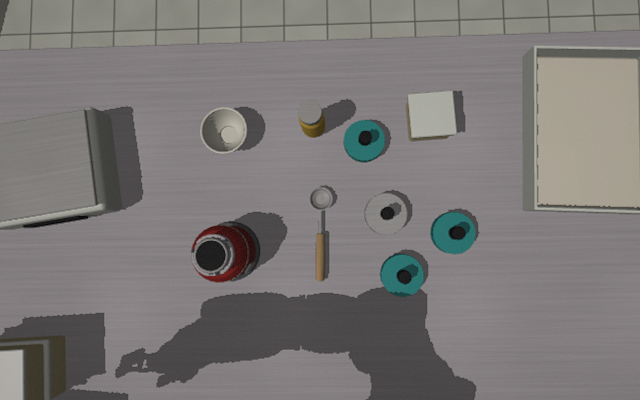

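```bash
python3 - <<'E'
import cv2,numpy as np
a=cv2.imread("pics/top0.png");s=cv2.imread("pics/scene0.png")
A=cv2.resize(a[165:300,175:265],None,fx=4,fy=4,interpolation=cv2.INTER_CUBIC)
B=cv2.resize(a[175:255,350:430],None,fx=5,fy=5,interpolation=cv2.INTER_CUBIC)
def pad(i,h,w):
    o=np.zeros((h,w,3),np.uint8);i=i[:h,:w];o[:i.shape[0],:i.shape[1]]=i;return o
A=cv2.resize(a[215:290,180:265],None,fx=4.6,fy=4.6,interpolation=cv2.INTER_CUBIC)
C=cv2.resize(s[130:210,360:440],None,fx=5,fy=5,interpolation=cv2.INTER_CUBIC)[:, :]
D=cv2.resize(s[170:225,225:285],None,fx=5,fy=5,interpolation=cv2.INTER_CUBIC)
cv2.imwrite("pics/c0.png",np.hstack([pad(A,345,395),pad(B,345,400)]) )
cv2.imwrite("pics/c1.png",np.hstack([pad(C,400,400),pad(D,400,400)]) )
E
```

```text
(no output)
```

View pics/c0.png

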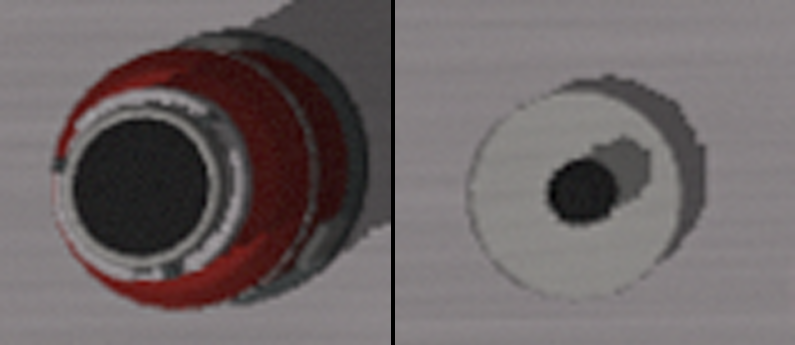

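View pics/c1.png

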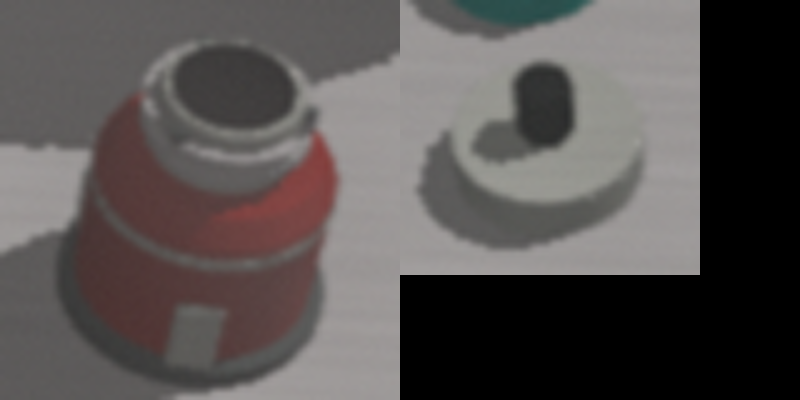

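```bash
cat > h.py <<'E'
import cv2,numpy as np
from workcell import bot
M={n:bot.camera_model(n) for n in("scene","top")}
def ray(n,u,v,z):
    m=M[n];d=m["R"].T@np.array([(u-m["cx"])/m["fx"],(v-m["cy"])/m["fy"],1]);c=-m["R"].T@m["t"]
    return c+d*(z-c[2])/d[2]
def proj(n,X):
    m=M[n];p=m["R"]@np.asarray(X,float)+m["t"];return np.array([m["fx"]*p[0]/p[2]+m["cx"],m["fy"]*p[1]/p[2]+m["cy"]])
def tri(u1,u2):
    A=[];b=[]
    for n,u in(("scene",u1),("top",u2)):
        m=M[n];d=m["R"].T@np.array([(u[0]-m["cx"])/m["fx"],(u[1]-m["cy"])/m["fy"],1]);d/=np.linalg.norm(d)
        P=np.eye(3)-np.outer(d,d);c=-m["R"].T@m["t"];A.append(P);b.append(P@c)
    return np.linalg.lstsq(np.vstack(A),np.hstack(b),rcond=None)[0]
def plane_circle(n,cnt,z):
    # map contour onto plane z, fit circle there
    p=np.array([ray(n,u,v,z)[:2] for u,v in cnt.reshape(-1,2)])
    from scipy.optimize import least_squares
    r=least_squares(lambda q:np.hypot(p[:,0]-q[0],p[:,1]-q[1])-q[2],[*p.mean(0),p.std()],loss="soft_l1")
    return r.x,np.sqrt(np.mean(r.fun**2))
def blob(mask,seed):
    k,l=cv2.connectedComponents(mask.astype(np.uint8));i=l[seed[1],seed[0]];assert i>0
    b=(l==i).astype(np.uint8)
    # subpixel boundary via upscaling
    B=cv2.resize(b*255,None,fx=8,fy=8,interpolation=cv2.INTER_LINEAR)
    c=max(cv2.findContours((B>127).astype(np.uint8),cv2.RETR_EXTERNAL,cv2.CHAIN_APPROX_NONE)[0],key=len)
    return (c.reshape(-1,2)+.5)/8-.5,b
E
python3 - <<'E'
from h import *
t=cv2.imread("pics/top0.png").astype(int);s=cv2.imread("pics/scene0.png").astype(int)
print(t[255,210],t[213,375],t[213,386],t[205,345],t[213,398], s[148,406],s[200,260],s[195,254],s[230,230])
for n,im,sd in(("top",t,(210,255)),("scene",s,(406,147))):
    c,b=blob(im.max(2)<(60 if n=="top" else 90),sd);print(n,"mouth",b.sum(),c.min(0),c.max(0),plane_circle(n,c,133))
for n,im,sd in(("top",t,(386,213)),("scene",s,(254,192))):
    c,b=blob(im.max(2)<60,sd);print(n,"knob",b.sum(),c.min(0),c.max(0),plane_circle(n,c,57.5))
# lid plate: greenish-gray: g vs r
for n,im,sd in(("top",t,(375,213)),("scene",s,(262,200))):
    d=im[:,:,1]-im[:,:,2]; print(n,"gr",d[sd[1],sd[0]],im[sd[1]+0,sd[0]], d[sd[1],sd[0]-60])
E
```

```text
[28 28 28] [128 131 133] [30 30 29] [129 128 133] [76 76 77] [63 63 66] [141 147 147] [48 48 48] [152 153 157]
top mouth 688 [195.5625 240.5625] [224.4375 270.4375] (array([477.63867053, 196.8463312 ,  26.99188723]), np.float64(0.4598229257745565))
scene mouth 328 [394.5625 138.5625] [418.4375 155.4375] (array([476.09371043, 199.14906467,  27.09624001]), np.float64(0.7615381270232175))
top knob 138 [380.5625 206.5625] [394.4375 219.4375] (array([ 551.72340046, -137.06381151,   13.19473202]), np.float64(0.7753363880075994))
scene knob 133 [248.5625 183.5625] [258.4375 198.4375] (array([ 566.06654389, -134.04526027,   17.95986964]), np.float64(4.2166423597974125))
top gr -2 [128 131 133] -6
scene gr 0 [142 147 147] -4
```

```bash
python3 - <<'E'
from h import *
for n,sd,c0 in(("top",(375,213),(386,213)),("scene",(262,200),(254,195))):
    im=cv2.imread(f"pics/{n}0.png");im=cv2.bilateralFilter(im,5,30,3)
    d=im[:,:,1].astype(int)-im[:,:,2]
    x,y=c0;m=np.zeros(d.shape,bool);m[y-35:y+35,x-35:x+35]=True
    mask=(d>=-3)&m&(im.max(2)>100)
    b=blob(mask,sd)[1]; b=cv2.morphologyEx(b,cv2.MORPH_OPEN,np.ones((3,3)))
    h=cv2.convexHull(np.argwhere(b)[:,::-1].astype(np.int32)); H=np.zeros_like(b);cv2.fillPoly(H,[h],1)
    c,_=blob(H>0,sd);print(n,c.min(0),c.max(0),plane_circle(n,c,25.5),plane_circle(n,c,12))
# scene overlay for candidate
im=cv2.imread("pics/scene0.png");tp=cv2.imread("pics/top0.png")
out=[]
a=np.linspace(0,2*np.pi,60)
for n,i,(x0,y0) in(("scene",im,(224,170)),("top",tp,(350,180))):
    k=6;C=cv2.resize(i[y0:y0+65,x0:x0+66],None,fx=k,fy=k,interpolation=cv2.INTER_NEAREST)
    for z,r,col in((25.5,44,(0,0,255)),(57.5,13,(0,255,0))):
        P=np.array([proj(n,(551.5+r*np.cos(q),-137+r*np.sin(q),z)) for q in a])
        cv2.polylines(C,[(((P-[x0,y0]+.5)*k)).astype(np.int32)],True,col,1)
    out.append(C)
cv2.imwrite("pics/ov.png",np.hstack(out))
E
```

```text
top [363.5625 192.5625] [406.4375 234.4375] (array([ 551.65451367, -137.17591032,   44.39597101]), np.float64(0.9901282150830404)) (array([ 552.0725389 , -138.82386303,   45.14990215]), np.float64(1.0070141133497916))
scene [218.5625 159.5625] [288.4375 229.4375] (array([ 542.43161035, -138.71518132,  108.8467362 ]), np.float64(14.881850011617077)) (array([ 530.82533227, -141.27415152,  110.58207606]), np.float64(15.119126350572877))
```

View pics/ov.png

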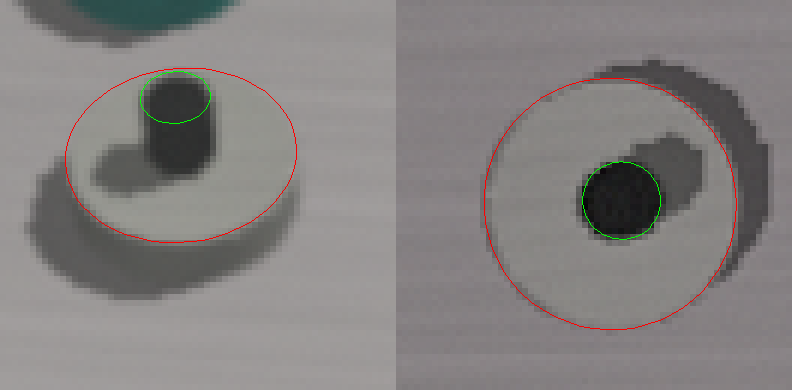

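```bash
cat > plan.py <<'E'
import sys,json,os,numpy as np
from scipy.spatial.transform import Rotation as Ro
# state: p(mm), yaw (deg) ; x axis down, z axis (jaw) at heading yaw from world x
def R(yaw):
    c,s=np.cos(np.radians(yaw)),np.sin(np.radians(yaw))
    z=np.array([c,s,0]);x=np.array([0,0,-1.]);return np.c_[x,np.cross(z,x),z]
F="cmd.json"
def load(): return json.load(open(F))
def plan(rows):
    """rows: list of x,y,z,yaw absolute"""
    c=load();R0=R(c[3]);out=[]
    for r in rows:
        s=R0.T@(np.array(r[:3])-c[:3])/10; w=-np.radians(r[3]-c[3])
        out.append([[round(float(v),2)+0 for v in s],[round(float(w),3)+0,0,0]])
    s,w=out[-1]; p=np.array(c[:3])+R0@np.array(s)*10; n=[*p.tolist(),c[3]-np.degrees(w[0])]
    json.dump(n,open(F,"w")); print(json.dumps(out)); print("->",np.round(n,2))
def to(x,y,z,yaw,n=5):
    c=load();t=np.array([x,y,z,yaw],float);c=np.array(c)
    plan([c+(t-c)*(i+1)/n for i in range(n)])
if __name__=="__main__":
    a=[float(v) for v in sys.argv[1:5]];to(*a,n=int(sys.argv[5]) if len(sys.argv)>5 else 5)
E
python3 - <<'E'
from workcell import bot
from plan import *
s=bot.get_state();r=Ro.from_euler('xyz',s['orientation'],degrees=True).as_matrix();print(r.round(4))
yaw=np.degrees(np.arctan2(r[1,2],r[0,2]));print(yaw,(R(yaw)-r).round(3))
json.dump([125.92,561.014,208.568,yaw],open(F,"w"))
E
python3 plan.py 310 480 230 130 5
```

```text
[[-2.000e-04 -9.757e-01  2.190e-01]
 [-1.000e-03  2.190e-01  9.757e-01]
 [-1.000e+00 -0.000e+00 -1.000e-03]]
77.34892611197031 [[ 0.     0.     0.   ]
 [ 0.001  0.     0.   ]
 [-0.     0.     0.001]]
[[[-0.43, -3.95, -0.77], [-0.184, 0, 0]], [[-0.86, -7.89, -1.55], [-0.368, 0, 0]], [[-1.29, -11.84, -2.32], [-0.551, 0, 0]], [[-1.71, -15.79, -3.1], [-0.735, 0, 0]], [[-2.14, -19.74, -3.87], [-0.919, 0, 0]]]
-> [310.05 480.02 229.97 130.  ]
```

```bash
cat > o.py <<'E'
from plan import *
E
python3 -c "
from plan import *
c=load();c=[125.92,561.014,208.568,77.35];json.dump(c,open(F,'w'))
to(280,490,215,60,5);to(430,365,215,40,5);to(520,200,215,21,5);to(550,20,200,2,5);to(552,-136,130,-14,5)"
```

```text
[[[-0.13, -3.32, -0.71], [0.061, 0, 0]], [[-0.26, -6.64, -1.42], [0.121, 0, 0]], [[-0.39, -9.95, -2.13], [0.182, 0, 0]], [[-0.51, -13.27, -2.84], [0.242, 0, 0]], [[-0.64, -16.59, -3.55], [0.303, 0, 0]]]
-> [280.02 490.04 214.97  59.99]
[[[0.0, -3.85, -0.67], [0.07, 0, 0]], [[0.0, -7.7, -1.33], [0.14, 0, 0]], [[0.0, -11.54, -2.0], [0.209, 0, 0]], [[0.0, -15.39, -2.66], [0.279, 0, 0]], [[0.0, -19.24, -3.33], [0.349, 0, 0]]]
-> [429.97 364.98 214.97  39.99]
[[[0.0, -3.69, -0.74], [0.066, 0, 0]], [[0.0, -7.37, -1.48], [0.133, 0, 0]], [[0.0, -11.06, -2.22], [0.199, 0, 0]], [[0.0, -14.74, -2.96], [0.265, 0, 0]], [[0.0, -18.43, -3.71], [0.331, 0, 0]]]
-> [519.99 199.94 214.97  21.03]
[[[0.3, -3.57, -0.73], [0.066, 0, 0]], [[0.6, -7.15, -1.46], [0.133, 0, 0]], [[0.9, -10.72, -2.19], [0.199, 0, 0]], [[1.2, -14.3, -2.92], [0.266, 0, 0]], [[1.5, -17.87, -3.66], [0.332, 0, 0]]]
-> [549.95  20.01 199.97   2.01]
[[[1.4, -3.12, -0.07], [0.056, 0, 0]], [[2.8, -6.24, -0.14], [0.112, 0, 0]], [[4.2, -9.36, -0.21], [0.168, 0, 0]], [[5.6, -12.48, -0.27], [0.223, 0, 0]], [[7.0, -15.6, -0.34], [0.279, 0, 0]]]
-> [ 552.02 -136.02  129.97  -13.98]
```

Call:
apply_moves(motion=[[[-0.13,-3.32,-0.71],[0.061,0,0]],[[-0.26,-6.64,-1.42],[0.121,0,0]],[[-0.39,-9.95,-2.13],[0.182,0,0]],[[-0.51,-13.27,-2.84],[0.242,0,0]],[[-0.64,-16.59,-3.55],[0.303,0,0]]], gripper=-1)

```text
time: 0.52
eef_pos: [281.3, 489.0, 214.9]
orientation: [-177.5, 90.0, -117.6]
wrist_force: [0.4, 1.0, 0.3]
grip_width: 85.6
```

Call:
apply_moves(motion=[[[0.0,-3.85,-0.67],[0.07,0,0]],[[0.0,-7.7,-1.33],[0.14,0,0]],[[0.0,-11.54,-2.0],[0.209,0,0]],[[0.0,-15.39,-2.66],[0.279,0,0]],[[0.0,-19.24,-3.33],[0.349,0,0]]])

```text
time: 0.93
eef_pos: [431.1, 363.5, 214.9]
orientation: [-178.0, 90.0, -138.2]
wrist_force: [-0.2, -0.2, 0.4]
grip_width: 85.5
```

Call:
apply_moves(motion=[[[0.0,-3.69,-0.74],[0.066,0,0]],[[0.0,-7.37,-1.48],[0.133,0,0]],[[0.0,-11.06,-2.22],[0.199,0,0]],[[0.0,-14.74,-2.96],[0.265,0,0]],[[0.0,-18.43,-3.71],[0.331,0,0]]])

```text
time: 1.35
eef_pos: [520.5, 198.2, 214.9]
orientation: [-176.3, 90.0, -155.4]
wrist_force: [0.3, 0.3, 0.0]
grip_width: 85.2
```

Call:
apply_moves(motion=[[[0.3,-3.57,-0.73],[0.066,0,0]],[[0.6,-7.15,-1.46],[0.133,0,0]],[[0.9,-10.72,-2.19],[0.199,0,0]],[[1.2,-14.3,-2.92],[0.266,0,0]],[[1.5,-17.87,-3.66],[0.332,0,0]]])

```text
time: 1.77
eef_pos: [549.8, 18.3, 199.7]
orientation: [-172.4, 90.0, -170.6]
wrist_force: [0.3, 0.7, -0.5]
grip_width: 85.3
```

Call:
apply_moves(motion=[[[1.4,-3.12,-0.07],[0.056,0,0]],[[2.8,-6.24,-0.14],[0.112,0,0]],[[4.2,-9.36,-0.21],[0.168,0,0]],[[5.6,-12.48,-0.27],[0.223,0,0]],[[7.0,-15.6,-0.34],[0.279,0,0]]])

```text
time: 2.18
eef_pos: [551.7, -137.5, 129.2]
orientation: [-167.2, 90.0, 178.6]
wrist_force: [1.4, -0.4, 0.8]
grip_width: 85.1
```

Call:
apply_moves(motion=[[[0,0,0],[0,0,0]],[[0,0,0],[0,0,0]]])

```text
time: 2.35
eef_pos: [551.2, -137.6, 129.1]
orientation: [-157.4, 89.9, -171.6]
wrist_force: [0.4, 1.6, 0.1]
grip_width: 85.2
```

```bash
python3 - <<'E'
from workcell import bot
import cv2
s=bot.get_state();print(s['time'],s['eef_pos'],s['orientation'],s['qpos'],s['wrist_force'])
for n in("scene","top"):
    im=bot.get_image(n);cv2.imwrite(f"pics/{n}1.png",im[:,:,::-1])
E
```

```text
2.35 [ 551.24253583 -137.59077382  129.10947448] [-157.40991081   89.89580247 -171.55152368] [  3.32074436  46.83217987  14.81831132  92.37635081 -15.82697394
  42.96021565  11.17662472] [0.36123845 1.60486332 0.11430135]
```

View pics/scene1.png

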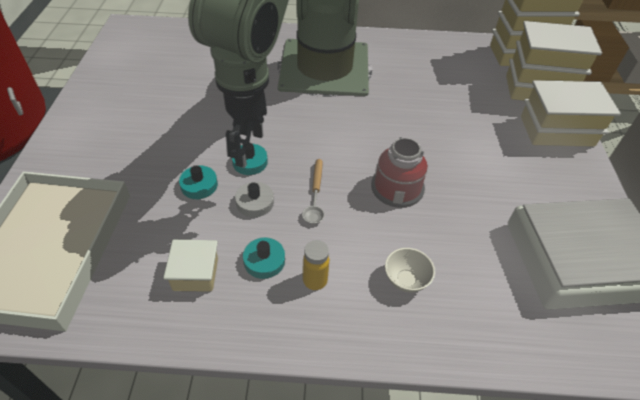

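```bash
python3 - <<'E'
from h import *
print(proj("scene",(551,-137.6,129)),proj("top",(551,-137.6,129)))
for n,(x,y) in(("scene",(210,100)),("top",(330,150))):
    i=cv2.imread(f"pics/{n}1.png")[y:y+110,x:x+110];cv2.imwrite(f"pics/k_{n}.png",cv2.resize(i,(400,400)))
cv2.imwrite("pics/k.png",np.hstack([cv2.imread("pics/k_scene.png"),cv2.imread("pics/k_top.png")]))
E
```

```text
[250.15280207 163.18549431] [392.41420248 211.86101351]
```

View pics/k.png

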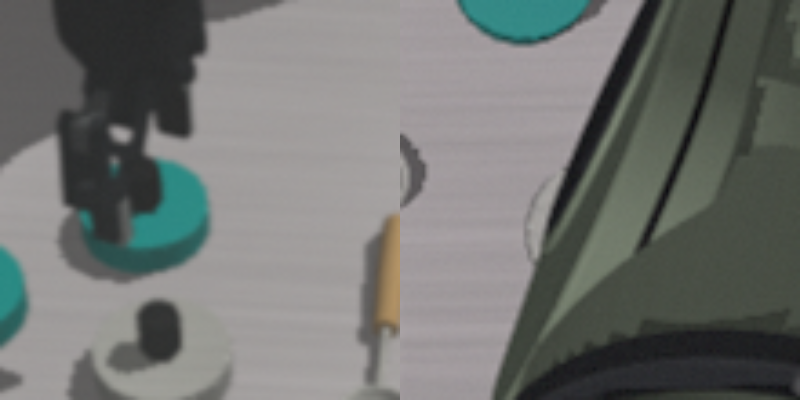

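```bash
python3 plan.py 552.8 -134.4 60 -14 4; python3 plan.py 552.8 -134.4 29 -14 4
```

```text
[[[1.75, 0.04, 0.01], [0.0, 0, 0]], [[3.5, 0.09, 0.02], [0.0, 0, 0]], [[5.25, 0.13, 0.03], [0.0, 0, 0]], [[7.0, 0.18, 0.04], [0.0, 0, 0]]]
-> [ 552.84 -134.37   59.97  -13.98]
[[[0.77, 0.0, 0.0], [0.0, 0, 0]], [[1.55, 0.0, 0.0], [0.0, 0, 0]], [[2.32, 0.0, 0.0], [0.0, 0, 0]], [[3.1, 0.0, 0.0], [0.0, 0, 0]]]
-> [ 552.84 -134.37   28.97  -13.98]
```

Call:
apply_moves(motion=[[[1.75,0.04,0.01],[0,0,0]],[[3.5,0.09,0.02],[0,0,0]],[[5.25,0.13,0.03],[0,0,0]],[[7.0,0.18,0.04],[0,0,0]],[[7.0,0.18,0.04],[0,0,0]]])

```text
time: 2.87
eef_pos: [552.0, -132.7, 57.8]
orientation: [171.7, 89.8, 157.9]
wrist_force: [-0.0, 0.7, -0.5]
grip_width: 85.1
```

Call:
apply_moves(motion=[[[0.77,0,0],[0,0,0]],[[1.55,0,0],[0,0,0]],[[2.32,0,0],[0,0,0]],[[3.1,0,0],[0,0,0]],[[3.1,0,0],[0,0,0]]])

```text
time: 3.28
eef_pos: [552.3, -134.2, 27.8]
orientation: [-179.5, 89.9, 166.5]
wrist_force: [-0.7, -0.4, 0.3]
grip_width: 85.3
```

Call:
apply_moves(motion=[[[0,0,0],[0,0,0]],[[0,0,0],[0,0,0]]])

```text
time: 3.45
eef_pos: [553.0, -134.5, 29.3]
orientation: [-19.6, 90.0, -33.5]
wrist_force: [-0.2, -0.5, 0.5]
grip_width: 85.5
```

```bash
python3 - <<'E'
from h import *
s=bot.get_state();print(s['time'],s['eef_pos'],s['wrist_force'])
i=bot.get_image("scene")[:,:,::-1];cv2.imwrite("pics/scene2.png",cv2.resize(i[110:230,190:330],(700,600),interpolation=cv2.INTER_CUBIC))
E
```

```text
3.45 [ 552.95979416 -134.49351691   29.32287115] [-0.21407334 -0.47479804  0.50030326]
```

View pics/scene2.png

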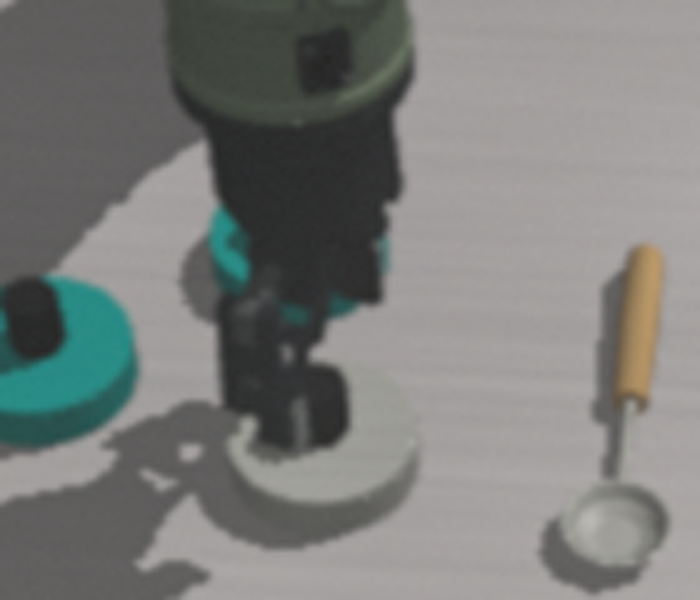

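```bash
python3 plan.py 552.2 -136 28.5 -14 1
```

```text
[[[0.05, -0.17, -0.02], [0.0, 0, 0]]]
-> [ 552.24 -135.97   28.47  -13.98]
```

Call:
apply_moves(motion=[[[0.05,-0.17,-0.02],[0,0,0]],[[0.05,-0.17,-0.02],[0,0,0]],[[0.05,-0.17,-0.02],[0,0,0]]])

```text
time: 3.75
eef_pos: [552.2, -136.2, 28.7]
orientation: [-42.4, 90.0, -56.4]
wrist_force: [-0.3, 0.1, -0.3]
grip_width: 85.5
```

Call:
apply_moves(motion=[[[0,0,0],[0,0,0]],[[0,0,0],[0,0,0]],[[0,0,0],[0,0,0]],[[0,0,0],[0,0,0]],[[0,0,0],[0,0,0]]], gripper=1, newtons=40)

```text
time: 4.17
eef_pos: [552.3, -136.0, 28.6]
orientation: [-31.6, 90.0, -45.6]
wrist_force: [-0.5, -0.1, 1.1]
grip_width: 25.6
```

Call:
apply_moves(motion=[[[0,0,0],[0,0,0]],[[0,0,0],[0,0,0]],[[0,0,0],[0,0,0]],[[0,0,0],[0,0,0]],[[0,0,0],[0,0,0]]])

```text
time: 4.58
eef_pos: [552.3, -136.0, 28.8]
orientation: [-4.1, 90.0, -18.0]
wrist_force: [-1.1, 0.7, 5.7]
grip_width: 23.1
```

```bash
python3 - <<'E'
from h import *
s=bot.get_state();print(s['time'],s['eef_pos'],s['wrist_force'],s['moment'],s['grip_width'])
i=bot.get_image("scene")[:,:,::-1];cv2.imwrite("pics/scene3.png",cv2.resize(i[150:230,210:310],(750,600),interpolation=cv2.INTER_CUBIC))
E
```

```text
4.5833 [ 552.27059153 -135.97810067   28.79558565] [-1.0659535   0.7220296   5.69238399] [0.11567604 0.29809328 0.0051499 ] 23.09158249868253
```

View pics/scene3.png

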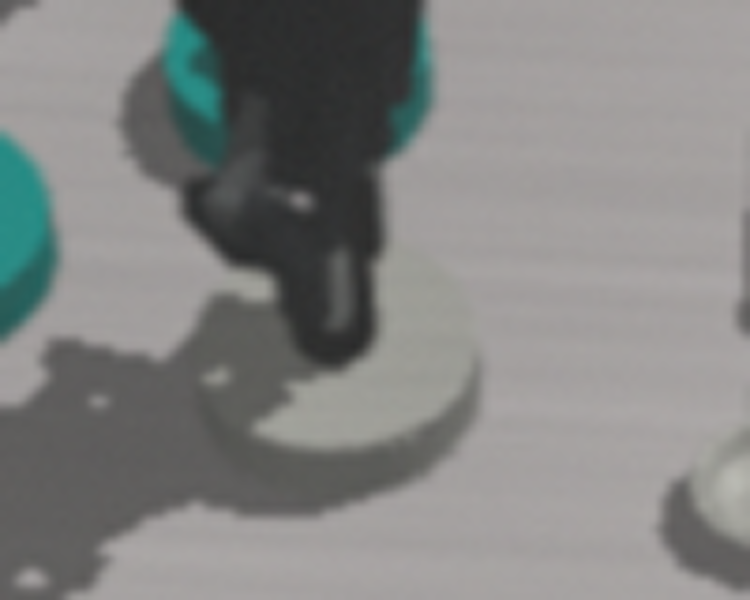

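Call:
apply_moves(motion=[[[-0.2,0,0],[0,0,0]],[[-0.5,0,0],[0,0,0]],[[-1.5,0,0],[0,0,0]],[[-3.0,0,0],[0,0,0]],[[-3.0,0,0],[0,0,0]]])

```text
time: 5.05
eef_pos: [553.2, -136.4, 61.2]
orientation: [-3.6, 89.8, -17.6]
wrist_force: [0.7, 0.1, -0.4]
grip_width: 22.9
```

Call:
apply_moves(motion=[[[0,0,0],[0,0,0]],[[0,0,0],[0,0,0]],[[0,0,0],[0,0,0]]])

```text
time: 5.3
eef_pos: [552.0, -135.9, 58.1]
orientation: [-175.1, 90.0, 171.0]
wrist_force: [-0.5, -0.3, -2.4]
grip_width: 22.8
```

```bash
python3 - <<'E'
from h import *
s=bot.get_state();print(s['time'],s['eef_pos'],s['wrist_force'],s['moment'],s['grip_width'])
i=bot.get_image("scene")[:,:,::-1];cv2.imwrite("pics/scene4.png",cv2.resize(i[140:220,210:310],(750,600),interpolation=cv2.INTER_CUBIC))
E
```

```text
5.3 [ 551.9575924  -135.86138846   58.07010082] [-0.45164979 -0.30525961 -2.43426829] [-0.0148878   0.0282231   0.01770404] 22.835000863007657
```

View pics/scene4.png

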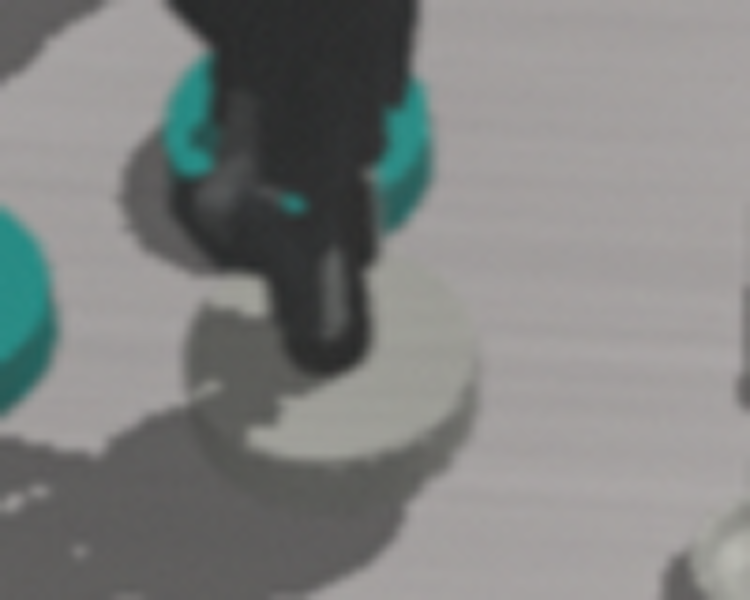

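```bash
python3 -c "
from plan import *
c=load();c[2]=58.47;json.dump(c,open(F,'w'))
to(555,-110,160,-11,4);to(540,0,190,3,5);to(505,110,190,14,5);to(477,198,190,22,5)"
```

```text
[[[-2.54, 0.65, -0.09], [-0.013, 0, 0]], [[-5.08, 1.29, -0.18], [-0.026, 0, 0]], [[-7.61, 1.94, -0.27], [-0.039, 0, 0]], [[-10.15, 2.59, -0.36], [-0.052, 0, 0]]]
-> [ 555.   -109.97  159.97  -11.  ]
[[[-0.6, 2.1, -0.71], [-0.049, 0, 0]], [[-1.2, 4.2, -1.43], [-0.098, 0, 0]], [[-1.8, 6.31, -2.14], [-0.147, 0, 0]], [[-2.4, 8.41, -2.86], [-0.195, 0, 0]], [[-3.0, 10.51, -3.57], [-0.244, 0, 0]]]
-> [5.4001e+02 1.0000e-02 1.8997e+02 2.9800e+00]
[[[0.0, 2.23, -0.58], [-0.038, 0, 0]], [[0.0, 4.47, -1.17], [-0.077, 0, 0]], [[0.0, 6.7, -1.75], [-0.115, 0, 0]], [[0.0, 8.93, -2.34], [-0.154, 0, 0]], [[0.0, 11.17, -2.92], [-0.192, 0, 0]]]
-> [505.04 110.05 189.97  13.98]
[[[0.0, 1.84, -0.12], [-0.028, 0, 0]], [[0.0, 3.68, -0.24], [-0.056, 0, 0]], [[0.0, 5.53, -0.36], [-0.084, 0, 0]], [[0.0, 7.37, -0.48], [-0.112, 0, 0]], [[0.0, 9.21, -0.6], [-0.14, 0, 0]]]
-> [476.97 197.97 189.97  22.  ]
```

Call:
apply_moves(motion=[[[-2.54,0.65,-0.09],[-0.013,0,0]],[[-5.08,1.29,-0.18],[-0.026,0,0]],[[-7.61,1.94,-0.27],[-0.039,0,0]],[[-10.15,2.59,-0.36],[-0.052,0,0]]])

```text
time: 5.68
eef_pos: [554.7, -109.7, 160.8]
orientation: [-161.8, 89.9, -172.8]
wrist_force: [0.6, -0.2, -1.8]
grip_width: 22.9
```

Call:
apply_moves(motion=[[[-0.6,2.1,-0.71],[-0.049,0,0]],[[-1.2,4.2,-1.43],[-0.098,0,0]],[[-1.8,6.31,-2.14],[-0.147,0,0]],[[-2.4,8.41,-2.86],[-0.195,0,0]],[[-3.0,10.51,-3.57],[-0.244,0,0]]])

```text
time: 6.1
eef_pos: [539.6, 1.0, 190.0]
orientation: [-171.7, 90.0, -168.6]
wrist_force: [-0.1, 0.2, -1.9]
grip_width: 23.0
```

Call:
apply_moves(motion=[[[0.0,2.23,-0.58],[-0.038,0,0]],[[0.0,4.47,-1.17],[-0.077,0,0]],[[0.0,6.7,-1.75],[-0.115,0,0]],[[0.0,8.93,-2.34],[-0.154,0,0]],[[0.0,11.17,-2.92],[-0.192,0,0]]])

```text
time: 6.52
eef_pos: [504.4, 111.0, 189.7]
orientation: [-169.9, 90.0, -155.9]
wrist_force: [0.5, 0.0, -1.9]
grip_width: 23.0
```

Call:
apply_moves(motion=[[[0.0,1.84,-0.12],[-0.028,0,0]],[[0.0,3.68,-0.24],[-0.056,0,0]],[[0.0,5.53,-0.36],[-0.084,0,0]],[[0.0,7.37,-0.48],[-0.112,0,0]],[[0.0,9.21,-0.6],[-0.14,0,0]]])

```text
time: 6.93
eef_pos: [476.5, 198.7, 189.7]
orientation: [-169.0, 90.0, -146.9]
wrist_force: [0.5, 0.7, -1.6]
grip_width: 23.0
```

Call:
apply_moves(motion=[[[0,0,0],[0,0,0]],[[0,0,0],[0,0,0]],[[0,0,0],[0,0,0]],[[0,0,0],[0,0,0]],[[0,0,0],[0,0,0]]])

```text
time: 7.35
eef_pos: [477.2, 197.3, 189.9]
orientation: [-123.8, 90.0, -101.9]
wrist_force: [0.1, -0.5, -2.1]
grip_width: 23.4
```

```bash
python3 - <<'E'
from h import *
s=bot.get_state();print(s['time'],s['eef_pos'],s['wrist_force'],s['moment'],s['grip_width'],s['qpos'])
for n in("scene","top"):
    i=bot.get_image(n)[:,:,::-1];cv2.imwrite(f"pics/{n}5.png",i)
i=cv2.imread("pics/scene5.png")
cv2.imwrite("pics/c5.png",cv2.resize(i[110:210,350:450],(600,600),interpolation=cv2.INTER_CUBIC))
E
```

```text
7.35 [477.15862912 197.28002772 189.93742516] [ 0.12636876 -0.53302197 -2.05268143] [ 0.03205432 -0.00391565 -0.02630819] 23.36013143656209 [-31.51400248  37.40703725   9.95798557  98.98077711  -8.61599898
  44.36801038   4.53832237]
```

View pics/c5.png

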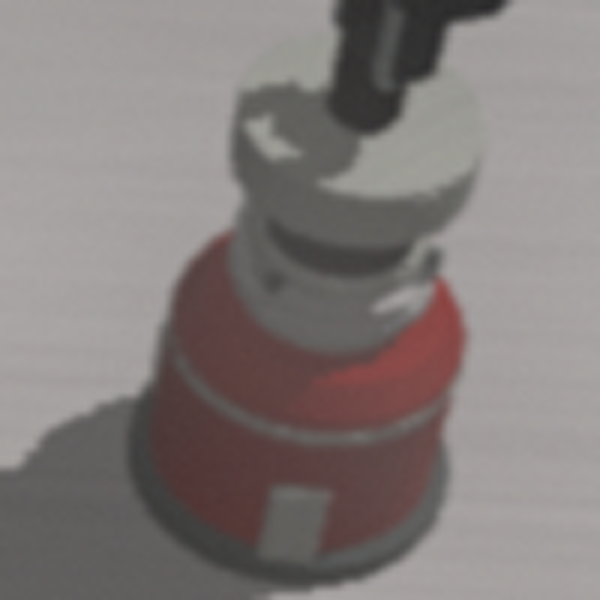

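View pics/top5.png

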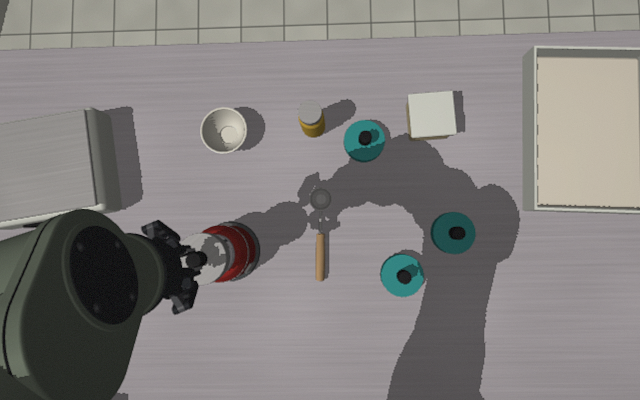

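```bash
cat > ov.py <<'E'
from h import *
import sys
def ov(pics,zt,centers,out,boxes={"scene":(376,105),"top":(170,212)}):
    a=np.linspace(0,2*np.pi,90);o=[]
    for n in("scene","top"):
        x0,y0=boxes[n];k=6;i=cv2.imread(pics[n]);C=cv2.resize(i[y0:y0+75,x0:x0+66],None,fx=k,fy=k,interpolation=cv2.INTER_NEAREST)
        cx,cy=centers[n]
        for z,r,col in((zt,44,(0,0,255)),(zt-25.5,44,(255,0,0)),(zt,13,(0,255,0)),(133,27,(0,255,255))):
            P=np.array([proj(n,(cx+r*np.cos(q),cy+r*np.sin(q),z)) for q in a])
            cv2.polylines(C,[((P-[x0,y0]+.5)*k).astype(np.int32)],True,col,1)
        o.append(C)
    cv2.imwrite(out,np.hstack(o))
E
python3 -c "
from ov import *
ov({'scene':'pics/scene5.png','top':'pics/top5.png'},186.7,{'scene':(476.1,199.1),'top':(477.6,196.8)},'pics/ov5.png')"
```

```text
(no output)
```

View pics/ov5.png

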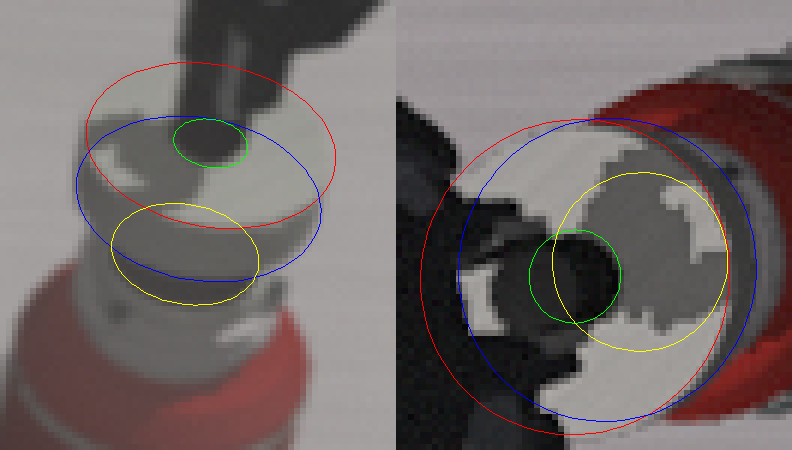

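```bash
cat > fit.py <<'E'
from h import *
from scipy.ndimage import map_coordinates,gaussian_filter
def score(n,im,cx,cy,z,r,angs):
    # mean abs colour diff across the projected circle edge (in/out +-1px)
    q=np.radians(angs);v=0
    P=np.array([proj(n,(cx+r*np.cos(t),cy+r*np.sin(t),z)) for t in q])
    Q=np.array([proj(n,(cx+(r+2)*np.cos(t),cy+(r+2)*np.sin(t),z)) for t in q])
    d=Q-P;d/=np.linalg.norm(d,axis=1)[:,None]
    f=lambda X:np.stack([map_coordinates(im[:,:,c],[X[:,1],X[:,0]],order=1) for c in range(3)],1)
    D=np.abs(f(P+d)-f(P-d)).sum(1)
    return np.minimum(D,60).mean()
def search(n,im,c0,parts,rng=5,st=.5):
    best=[]
    for dx in np.arange(-rng,rng+.1,st):
        for dy in np.arange(-rng,rng+.1,st):
            best.append((sum(score(n,im,c0[0]+dx,c0[1]+dy,*p) for p in parts),c0[0]+dx,c0[1]+dy))
    best.sort(reverse=True);return best[:6]
E
python3 - <<'E'
from fit import *
def L(p):return gaussian_filter(cv2.imread(p).astype(float),(.5,.5,0))
# visible arcs. scene camera is at +x,looks toward -x; front arc = angles around 0 (world +x)
fr=np.arange(-75,76,5)
print("lid scene start", search("scene",L("pics/scene0.png"),(552,-136),[(25.5,44,fr)]))
print("lid scene held bottom", search("scene",L("pics/scene5.png"),(476,199),[(161.2,44,np.arange(-70,71,5))]))
print("lid scene held top", search("scene",L("pics/scene5.png"),(476,199),[(186.7,44,np.arange(-70,71,5))]))
print("both", search("scene",L("pics/scene5.png"),(476,199),[(161.2,44,fr),(186.7,44,fr)]))
print("mouth scene", search("scene",L("pics/scene0.png"),(476,199),[(133,27,np.arange(0,360,10))]))
# top: visible arcs of top plate
print("lid top held", search("top",L("pics/top5.png"),(477,197),[(186.7,44,np.r_[np.arange(-60,-20,5),np.arange(0,60,5),np.arange(-150,-110,5)])]))
print("mouth top", search("top",L("pics/top0.png"),(477,197),[(133,27,np.arange(0,360,10))]))
E
```

```text
lid scene start [(np.float64(59.68502530654245), np.float64(554.5), np.float64(-137.5)), (np.float64(59.61473060851832), np.float64(554.0), np.float64(-137.5)), (np.float64(59.53628464998679), np.float64(553.5), np.float64(-137.5)), (np.float64(59.49849534158173), np.float64(555.0), np.float64(-137.0)), (np.float64(59.46637918052178), np.float64(553.0), np.float64(-137.5)), (np.float64(59.43726884752113), np.float64(553.5), np.float64(-138.0))]
lid scene held bottom [(np.float64(53.386098438603895), np.float64(474.5), np.float64(197.5)), (np.float64(53.315818652496574), np.float64(474.5), np.float64(197.0)), (np.float64(53.26747996430304), np.float64(474.0), np.float64(197.5)), (np.float64(53.239203892941084), np.float64(474.0), np.float64(198.0)), (np.float64(53.20733838312886), np.float64(474.0), np.float64(197.0)), (np.float64(53.052348412097516), np.float64(475.0), np.float64(197.0))]
lid scene held top [(np.float64(48.018850748526056), np.float64(476.0), np.float64(196.0)), (np.float64(48.004677176471525), np.float64(476.5), np.float64(196.0)), (np.float64(47.94913008823168), np
[... 1141 characters left out ...]
50.26684000321999), np.float64(475.0), np.float64(194.0)), (np.float64(50.18587520659587), np.float64(474.5), np.float64(194.0)), (np.float64(50.12201696434453), np.float64(475.0), np.float64(194.5)), (np.float64(49.45928001860893), np.float64(474.5), np.float64(196.0)), (np.float64(49.3676099626254), np.float64(475.5), np.float64(194.5))]
mouth top [(np.float64(60.0), np.float64(479.5), np.float64(197.0)), (np.float64(60.0), np.float64(479.0), np.float64(198.5)), (np.float64(60.0), np.float64(479.0), np.float64(198.0)), (np.float64(60.0), np.float64(479.0), np.float64(197.5)), (np.float64(60.0), np.float64(479.0), np.float64(197.0)), (np.float64(60.0), np.float64(479.0), np.float64(196.5))]
```

```bash
python3 plan.py 479 199.5 166 22 4
```

```text
[[[0.6, 0.02, 0.06], [0.0, 0, 0]], [[1.2, 0.03, 0.12], [0.0, 0, 0]], [[1.8, 0.05, 0.18], [0.0, 0, 0]], [[2.4, 0.07, 0.25], [0.0, 0, 0]]]
-> [479.02 199.55 165.97  22.  ]
```

Call:
apply_moves(motion=[[[0.6,0.02,0.06],[0,0,0]],[[1.2,0.03,0.12],[0,0,0]],[[1.8,0.05,0.18],[0,0,0]],[[2.4,0.07,0.25],[0,0,0]],[[2.4,0.07,0.25],[0,0,0]]])

```text
time: 7.87
eef_pos: [478.6, 199.4, 164.6]
orientation: [-174.7, 89.9, -152.7]
wrist_force: [0.1, -0.6, -1.7]
grip_width: 22.9
```

Call:
apply_moves(motion=[[[0,0,0],[0,0,0]],[[0,0,0],[0,0,0]],[[0,0,0],[0,0,0]],[[0,0,0],[0,0,0]]])

```text
time: 8.2
eef_pos: [479.1, 199.6, 166.2]
orientation: [-11.5, 90.0, 10.5]
wrist_force: [0.2, 0.1, -1.6]
grip_width: 22.9
```

```bash
python3 - <<'E'
from fit import *
from ov import ov
s=bot.get_state();print(s['time'],s['eef_pos'],s['wrist_force'],s['moment'],s['grip_width'])
for n in("scene","top"):
    i=bot.get_image(n)[:,:,::-1];cv2.imwrite(f"pics/{n}6.png",i)
zt=s['eef_pos'][2]-3.2
def L(p):return gaussian_filter(cv2.imread(p).astype(float),(.5,.5,0))
print("lid scene", search("scene",L("pics/scene6.png"),(477,199),[(zt,44,np.arange(-75,76,5)),(zt-25.5,44,np.arange(-75,76,5))])[:3])
print("lid top", search("top",L("pics/top6.png"),(477,198),[(zt,44,np.r_[np.arange(-60,60,5)])])[:3])
ov({'scene':'pics/scene6.png','top':'pics/top6.png'},zt,{'scene':(476.1,199.1),'top':(477.6,196.8)},'pics/ov6.png')
E
```

```text
8.2 [479.06837347 199.57889302 166.19294859] [ 0.1712938   0.05518144 -1.60507384] [-0.01122728 -0.01127817 -0.02048574] 22.87718553320782
lid scene [(np.float64(75.70582853290689), np.float64(478.5), np.float64(198.0)), (np.float64(75.6145212573807), np.float64(478.0), np.float64(200.0)), (np.float64(75.44804242330329), np.float64(477.5), np.float64(200.0))]
lid top [(np.float64(50.09007021822382), np.float64(476.5), np.float64(198.0)), (np.float64(50.03442661076656), np.float64(476.0), np.float64(198.0)), (np.float64(49.833746594598516), np.float64(476.5), np.float64(198.5))]
```

View pics/ov6.png

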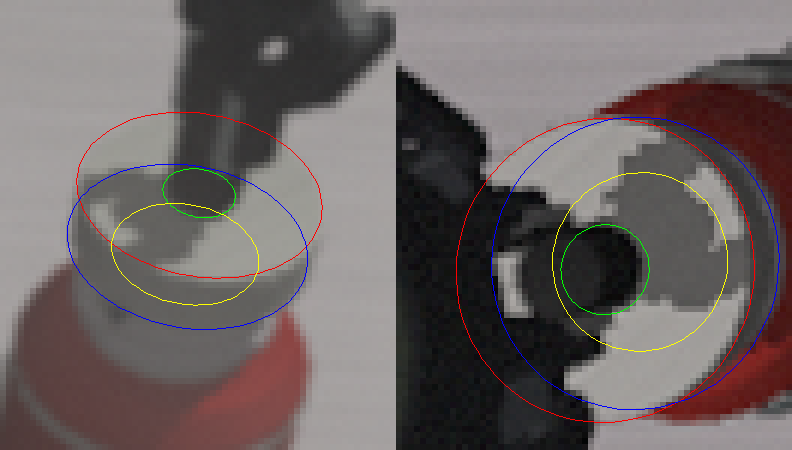

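Call:
apply_moves(motion=[[[0.2,0,0],[0,0,0]],[[0.4,0,0],[0,0,0]],[[0.5,0,0],[0,0,0]],[[0.6,0,0],[0,0,0]],[[0.6,0,0],[0,0,0]]])

```text
time: 8.72
eef_pos: [478.9, 199.5, 159.8]
orientation: [-163.5, 90.0, -141.5]
wrist_force: [0.2, 0.4, -2.5]
grip_width: 23.2
```

Call:
apply_moves(motion=[[[0.1,0,0],[0,0,0]],[[0.2,0,0],[0,0,0]],[[0.2,0,0],[0,0,0]],[[0.2,0,0],[0,0,0]]])

```text
time: 9.05
eef_pos: [479.0, 199.5, 157.9]
orientation: [-152.4, 90.0, -130.4]
wrist_force: [0.1, -0.5, -1.3]
grip_width: 23.0
```

Call:
apply_moves(motion=[[[0.05,0,0],[0,0,0]],[[0.1,0,0],[0,0,0]],[[0.15,0,0],[0,0,0]],[[0.2,0,0],[0,0,0]],[[0.2,0,0],[0,0,0]]])

```text
time: 9.47
eef_pos: [479.0, 199.5, 155.9]
orientation: [-156.0, 90.0, -134.0]
wrist_force: [-0.1, -0.2, -1.1]
grip_width: 22.7
```

Call:
apply_moves(motion=[[[0.05,0,0],[0,0,0]],[[0.1,0,0],[0,0,0]],[[0.15,0,0],[0,0,0]],[[0.15,0,0],[0,0,0]],[[0.15,0,0],[0,0,0]]])

```text
time: 9.88
eef_pos: [479.0, 199.5, 154.5]
orientation: [-138.7, 90.0, -116.7]
wrist_force: [-0.2, -0.3, -2.3]
grip_width: 23.2
```

Call:
apply_moves(motion=[[[0.03,0,0],[0,0,0]],[[0.06,0,0],[0,0,0]],[[0.08,0,0],[0,0,0]],[[0.1,0,0],[0,0,0]],[[0.1,0,0],[0,0,0]]])

```text
time: 10.3
eef_pos: [479.1, 199.6, 153.6]
orientation: [-0.0, 90.0, 22.0]
wrist_force: [0.2, 0.5, 1.8]
grip_width: 23.3
```

Call:
apply_moves(motion=[[[0.02,0,0],[0,0,0]],[[0.03,0,0],[0,0,0]],[[0.03,0,0],[-0.03,0,0]],[[0.03,0,0],[-0.06,0,0]],[[0.03,0,0],[-0.09,0,0]]])

```text
time: 10.72
eef_pos: [479.2, 199.6, 153.4]
orientation: [-18.3, 90.0, 8.9]
wrist_force: [-1.6, 0.1, 5.5]
grip_width: 23.0
```

```bash
cat > st.py <<'E'
from workcell import bot
s=bot.get_state();print(s['time'],s['eef_pos'].round(2),s['wrist_force'].round(2),s['moment'].round(3),s['grip_width'].round(1),'j7',s['qpos'][6].round(1))
E
python3 st.py
```

```text
Traceback (most recent call last):
  File "st.py", line 2, in <module>
    s=bot.get_state();print(s['time'],s['eef_pos'].round(2),s['wrist_force'].round(2),s['moment'].round(3),s['grip_width'].round(1),'j7',s['qpos'][6].round(1))
                                                                                                           ^^^^^^^^^^^^^^^^^^^^^
AttributeError: 'float' object has no attribute 'round'
```

```bash
sed -i "s/s\['grip_width'\].round(1)/round(s['grip_width'],1),'yaw',(s['orientation'][2]-s['orientation'][0]+180)%360-180/" st.py; python3 st.py
```

```text
10.7167 [479.23 199.57 153.44] [-1.62  0.08  5.53] [ 0.015  0.069 -0.15 ] 23.0 yaw 27.229358441417276 j7 8.7
```

Call:
apply_moves(motion=[[[0,0,0],[-0.04,0,0]],[[0,0,0],[-0.08,0,0]],[[0,0,0],[-0.12,0,0]],[[0,0,0],[-0.16,0,0]],[[0,0,0],[-0.2,0,0]]])

```text
time: 11.13
eef_pos: [478.9, 199.4, 153.1]
orientation: [-165.0, 90.0, -126.3]
wrist_force: [0.8, 0.3, -2.3]
grip_width: 23.3
```

```bash
python3 st.py
```

```text
11.1333 [478.94 199.41 153.06] [ 0.77  0.29 -2.28] [-0.056  0.112  0.033] 23.3 yaw 38.72498745773416 j7 16.7
```

Call:
apply_moves(motion=[[[0.05,0,0],[0,0,0]],[[0.1,0,0],[0,0,0]],[[0.15,0,0],[0,0,0]],[[0.15,0,0],[0,0,0]]])

```text
time: 11.47
eef_pos: [478.9, 199.5, 151.5]
orientation: [-172.1, 90.0, -133.5]
wrist_force: [0.2, -0.3, -1.6]
grip_width: 23.1
```

```bash
python3 st.py
```

```text
11.4667 [478.92 199.51 151.53] [ 0.18 -0.34 -1.62] [-0.054  0.032 -0.023] 23.1 yaw 38.560100822599054 j7 16.6
```

Going through the gap; continue down to the dropped level (TCP ≈146).

Call:
apply_moves(motion=[[[0.08,0,0],[0,0,0]],[[0.16,0,0],[0,0,0]],[[0.24,0,0],[0,0,0]],[[0.3,0,0],[0,0,0]],[[0.3,0,0],[0,0,0]]])

```text
time: 11.88
eef_pos: [478.9, 199.5, 148.5]
orientation: [-177.3, 90.0, -138.7]
wrist_force: [0.1, -0.5, -2.0]
grip_width: 23.0
```

Call:
apply_moves(motion=[[[0.06,0,0],[0,0,0]],[[0.12,0,0],[0,0,0]],[[0.16,0,0],[0,0,0]],[[0.2,0,0],[0,0,0]],[[0.2,0,0],[0,0,0]]])

```text
time: 12.3
eef_pos: [479.0, 199.5, 146.6]
orientation: [-154.4, 90.0, -115.8]
wrist_force: [-0.8, -1.1, -1.2]
grip_width: 23.2
```

```bash
python3 st.py
```

```text
12.3 [479.   199.52 146.64] [-0.75 -1.06 -1.19] [-0.148  0.074 -0.042] 23.2 yaw 38.61727911406825 j7 16.6
```

Call:
apply_moves(motion=[[[0.03,0,0],[0,0,0]],[[0.06,0,0],[0,0,0]],[[0.09,0,0],[0,0,0]],[[0.09,0,0],[0,0,0]],[[0.09,0,0],[0,0,0]]])

```text
time: 12.72
eef_pos: [479.1, 199.5, 145.9]
orientation: [-81.2, 90.0, -42.5]
wrist_force: [1.4, -2.1, 1.2]
grip_width: 22.9
```

```bash
python3 st.py
```

```text
12.7167 [479.1  199.46 145.86] [ 1.36 -2.12  1.18] [-0.362  0.049 -0.02 ] 22.9 yaw 38.60972990802077 j7 16.7
```

```bash
python3 -c "
from plan import *
json.dump([479.02,199.55,145.77,38.6],open(F,'w'))
to(479,199.1,145.9,38.6,1);to(479,199.1,145.9,27,5)"
```

```text
[[[-0.01, -0.03, -0.03], [0.0, 0, 0]]]
-> [478.97 199.13 145.87  38.6 ]
[[[0.0, 0.0, 0.0], [0.04, 0, 0]], [[0.0, 0.0, 0.0], [0.081, 0, 0]], [[0.0, 0.0, 0.0], [0.121, 0, 0]], [[0.0, 0.0, 0.0], [0.162, 0, 0]], [[0.0, 0.0, 0.0], [0.202, 0, 0]]]
-> [478.97 199.13 145.87  27.03]
```

Call:
apply_moves(motion=[[[-0.01,-0.03,-0.03],[0,0,0]],[[-0.01,-0.03,-0.03],[0,0,0]],[[-0.01,-0.03,-0.03],[0,0,0]]])

```text
time: 12.97
eef_pos: [479.0, 199.2, 145.9]
orientation: [-1.3, 90.0, 37.3]
wrist_force: [1.4, -0.2, 0.2]
grip_width: 22.6
```

```bash
python3 st.py
```

```text
12.9667 [479.02 199.21 145.92] [ 1.38 -0.17  0.18] [ 0.021 -0.121 -0.024] 22.6 yaw 38.617185523020964 j7 16.7
```

Call:
apply_moves(motion=[[[0.0,0.0,0.0],[0.04,0,0]],[[0.0,0.0,0.0],[0.081,0,0]],[[0.0,0.0,0.0],[0.121,0,0]],[[0.0,0.0,0.0],[0.162,0,0]],[[0.0,0.0,0.0],[0.202,0,0]]])

```text
time: 13.38
eef_pos: [478.9, 199.2, 145.9]
orientation: [163.9, 90.0, -169.1]
wrist_force: [-0.3, 0.9, -0.9]
grip_width: 22.9
```

```bash
python3 st.py
```

```text
13.3833 [478.92 199.2  145.85] [-0.3   0.95 -0.87] [ 0.065 -0.015  0.015] 22.9 yaw 26.93406613436173 j7 8.7
```

Call:
apply_moves(motion=[[[0.01,0,0],[0.04,0,0]],[[0.02,0,0],[0.08,0,0]],[[0.02,0,0],[0.12,0,0]],[[0.03,0,0],[0.16,0,0]],[[0.03,0,0],[0.2,0,0]]])

```text
time: 13.8
eef_pos: [478.9, 199.2, 145.6]
orientation: [157.4, 90.0, 172.9]
wrist_force: [-0.1, 0.3, -2.2]
grip_width: 22.8
```

```bash
python3 st.py
```

```text
13.8 [478.89 199.23 145.56] [-0.13  0.34 -2.25] [-0.038  0.    -0.035] 22.8 yaw 15.477895614554086 j7 0.8
```

Call:
apply_moves(motion=[[[0.02,0,0],[0.04,0,0]],[[0.04,0,0],[0.08,0,0]],[[0.05,0,0],[0.12,0,0]],[[0.06,0,0],[0.16,0,0]],[[0.07,0,0],[0.2,0,0]]])

```text
time: 14.22
eef_pos: [478.9, 199.2, 144.8]
orientation: [-175.6, 90.0, -171.6]
wrist_force: [-0.3, 0.3, -0.8]
grip_width: 23.1
```

```bash
python3 st.py
```

```text
14.2167 [478.88 199.22 144.82] [-0.28  0.31 -0.75] [ 0.023  0.01  -0.032] 23.1 yaw 4.018347499859175 j7 -7.0
```

Call:
apply_moves(motion=[[[0.01,0,0],[0.04,0,0]],[[0.03,0,0],[0.08,0,0]],[[0.04,0,0],[0.12,0,0]],[[0.05,0,0],[0.16,0,0]],[[0.06,0,0],[0.2,0,0]]])

```text
time: 14.63
eef_pos: [478.9, 199.3, 144.2]
orientation: [170.9, 90.0, 163.4]
wrist_force: [0.2, 1.2, -0.6]
grip_width: 23.2
```

```bash
python3 st.py
```

```text
14.6333 [478.9  199.25 144.24] [ 0.21  1.2  -0.61] [ 0.054 -0.003  0.052] 23.2 yaw -7.437906548523301 j7 -14.9
```

Call:
apply_moves(motion=[[[0.01,0,0],[0.04,0,0]],[[0.03,0,0],[0.08,0,0]],[[0.04,0,0],[0.12,0,0]],[[0.05,0,0],[0.16,0,0]],[[0.06,0,0],[0.2,0,0]]])

```text
time: 15.05
eef_pos: [478.9, 199.2, 143.6]
orientation: [-151.4, 90.0, -170.3]
wrist_force: [0.3, -0.2, -1.8]
grip_width: 22.7
```

```bash
python3 st.py
```

```text
15.05 [478.91 199.23 143.62] [ 0.32 -0.21 -1.79] [ 0.033 -0.082 -0.02 ] 22.7 yaw -18.898731126742007 j7 -22.8
```

Call:
apply_moves(motion=[[[0.01,0,0],[0.04,0,0]],[[0.03,0,0],[0.08,0,0]],[[0.04,0,0],[0.12,0,0]],[[0.05,0,0],[0.16,0,0]],[[0.06,0,0],[0.2,0,0]]])

```text
time: 15.47
eef_pos: [479.0, 199.2, 143.0]
orientation: [-43.6, 90.0, -73.9]
wrist_force: [0.1, -0.3, -1.0]
grip_width: 23.3
```

```bash
python3 st.py
```

```text
15.4667 [478.99 199.17 143.02] [ 0.11 -0.28 -0.98] [-0.129 -0.225 -0.01 ] 23.3 yaw -30.359929876608533 j7 -30.7
```

Call:
apply_moves(motion=[[[0.01,0,0],[0.04,0,0]],[[0.03,0,0],[0.08,0,0]],[[0.04,0,0],[0.12,0,0]],[[0.05,0,0],[0.16,0,0]],[[0.06,0,0],[0.2,0,0]]])

```text
time: 15.88
eef_pos: [479.2, 199.1, 142.5]
orientation: [27.3, 90.0, -14.5]
wrist_force: [1.1, -1.8, -1.8]
grip_width: 22.8
```

```bash
python3 st.py
```

```text
15.8833 [479.18 199.13 142.49] [ 1.08 -1.81 -1.8 ] [-0.278 -0.405  0.023] 22.8 yaw -41.82054132060631 j7 -38.8
```

Call:
apply_moves(motion=[[[0.01,0,0],[0.03,0,0]],[[0.02,0,0],[0.06,0,0]],[[0.03,0,0],[0.09,0,0]],[[0.04,0,0],[0.12,0,0]],[[0.05,0,0],[0.15,0,0]]])

```text
time: 16.3
eef_pos: [479.1, 199.0, 142.0]
orientation: [19.7, 90.0, -30.8]
wrist_force: [1.6, -1.2, -0.9]
grip_width: 23.1
```

```bash
python3 st.py
```

```text
16.3 [479.13 199.   142.03] [ 1.64 -1.18 -0.95] [-0.451 -0.614  0.038] 23.1 yaw -50.461851916913645 j7 -44.9
```

```bash
python3 -c "
from plan import *
json.dump([478.97,199.13,141.97,-50.45],open(F,'w'))
to(479.5,198.7,141.97,-50.45,1)"
```

```text
[[[0.0, 0.01, 0.07], [0.0, 0, 0]]]
-> [479.49 198.65 141.97 -50.45]
```

Call:
apply_moves(motion=[[[0,0.01,0.07],[0,0,0]],[[0,0.01,0.07],[0,0,0]],[[0,0.01,0.07],[0,0,0]]])

```text
time: 16.55
eef_pos: [479.3, 198.7, 141.9]
orientation: [-130.5, 90.0, 179.2]
wrist_force: [1.9, 0.4, -2.5]
grip_width: 22.8
```

```bash
python3 st.py
```

```text
16.55 [479.32 198.72 141.95] [ 1.86  0.43 -2.48] [-0.15  -0.231 -0.012] 22.8 yaw -50.2707333203482 j7 -44.7
```

Call:
apply_moves(motion=[[[0.01,0,0.01],[0.03,0,0]],[[0.02,0,0.02],[0.06,0,0]],[[0.03,0,0.03],[0.09,0,0]],[[0.04,0,0.04],[0.12,0,0]],[[0.05,0,0.04],[0.15,0,0]]])

```text
time: 16.97
eef_pos: [479.6, 198.4, 141.5]
orientation: [-102.6, 90.0, -161.7]
wrist_force: [0.3, -0.6, -0.6]
grip_width: 23.3
```

```bash
python3 st.py
```

```text
16.9667 [479.64 198.38 141.45] [ 0.25 -0.65 -0.59] [-0.04  -0.007 -0.059] 23.3 yaw -59.07869125003457 j7 -51.0
```

Call:
apply_moves(motion=[[[0.01,0,0.0],[0.02,0,0]],[[0.01,0,0.01],[0.04,0,0]],[[0.02,0,0.01],[0.06,0,0]],[[0.03,0,0.01],[0.08,0,0]],[[0.03,0,0.01],[0.1,0,0]]])

```text
time: 17.38
eef_pos: [480.0, 198.0, 141.2]
orientation: [11.9, 90.0, -52.8]
wrist_force: [1.9, -2.4, -0.7]
grip_width: 22.9
```

```bash
python3 st.py
```

```text
17.3833 [479.98 198.02 141.23] [ 1.94 -2.42 -0.75] [-0.605 -0.415  0.404] 22.9 yaw -64.73190772346464 j7 -55.1
```

```bash
python3 -c "
from plan import *
json.dump([479.8,198.25,141.17,-64.8],open(F,'w'))
to(480.2,197.7,141.0,-64.8,1)"
```

```text
[[[0.02, 0.01, 0.07], [0.0, 0, 0]]]
-> [480.19 197.66 140.97 -64.8 ]
```

Call:
apply_moves(motion=[[[0.01,0.01,0.04],[0,0,0]],[[0.02,0.01,0.07],[0,0,0]],[[0.02,0.01,0.07],[0,0,0]],[[0.02,0.01,0.07],[0,0,0]]])

```text
time: 17.72
eef_pos: [480.3, 197.7, 141.1]
orientation: [81.6, 90.0, 17.0]
wrist_force: [1.3, -0.6, 2.7]
grip_width: 22.9
```

```bash
python3 st.py
```

```text
17.7167 [480.3  197.69 141.09] [ 1.32 -0.65  2.73] [-0.29  -0.245  0.311] 22.9 yaw -64.61330545390138 j7 -54.9
```

Call:
apply_moves(motion=[[[0,0,0],[0.02,0,0]],[[0,0,0],[0.04,0,0]],[[0,0,0],[0.04,0,0]]])

```text
time: 17.97
eef_pos: [480.3, 197.7, 141.0]
orientation: [33.5, 90.0, -33.5]
wrist_force: [2.3, -0.3, -0.4]
grip_width: 23.0
```

```bash
python3 st.py
```

```text
17.9667 [480.32 197.68 140.97] [ 2.29 -0.3  -0.44] [-0.258 -0.453  0.371] 23.0 yaw -67.04185668345647 j7 -56.7
```

Call:
apply_moves(motion=[[[0,0.02,0.01],[0.0,0,0]],[[0.01,0.04,0.02],[0.02,0,0]],[[0.01,0.04,0.02],[0.04,0,0]],[[0.02,0.04,0.02],[0.06,0,0]],[[0.02,0.04,0.02],[0.06,0,0]]])

```text
time: 18.38
eef_pos: [480.7, 197.5, 140.9]
orientation: [13.5, 90.0, -57.0]
wrist_force: [1.3, -2.9, 6.5]
grip_width: 23.0
```

```bash
python3 st.py
```

```text
18.3833 [480.72 197.49 140.88] [ 1.27 -2.92  6.55] [-0.533 -0.189  0.445] 23.0 yaw -70.50986724338907 j7 -59.2
```

Call:
apply_moves(motion=[[[-0.02,0.01,0.03],[0.0,0,0]],[[-0.03,0.01,0.03],[0.0,0,0]],[[-0.03,0.01,0.03],[0.02,0,0]],[[-0.03,0.01,0.03],[0.04,0,0]],[[-0.03,0.01,0.03],[0.04,0,0]]])

```text
time: 18.8
eef_pos: [480.7, 197.3, 141.1]
orientation: [-66.4, 90.0, -139.2]
wrist_force: [0.1, -2.3, 3.4]
grip_width: 22.9
```

```bash
python3 st.py
```

```text
18.8 [480.73 197.33 141.06] [ 0.11 -2.33  3.37] [-0.457  0.059  0.265] 22.9 yaw -72.79917651718021 j7 -60.9
```

Call:
apply_moves(motion=[[[0,0,0],[0,0,0]],[[0,0,0],[0,0,0]],[[0,0,0],[0,0,0]],[[0,0,0],[0,0,0]],[[0,0,0],[0,0,0]]], gripper=-1)

```text
time: 19.22
eef_pos: [480.8, 197.4, 141.1]
orientation: [-111.2, 90.0, 176.1]
wrist_force: [0.1, 0.3, 1.7]
grip_width: 81.5
```

```bash
python3 st.py; python3 -c "
from h import *
from ov import ov
for n in('scene','top'):
    cv2.imwrite(f'pics/{n}7.png',bot.get_image(n)[:,:,::-1])
i=cv2.imread('pics/scene7.png');cv2.imwrite('pics/c7.png',cv2.resize(i[110:210,350:450],(600,600),interpolation=cv2.INTER_CUBIC))
"
```

```text
19.2167 [480.79 197.43 141.08] [0.13 0.32 1.65] [0.009 0.039 0.007] 81.5 yaw -72.65047833385387 j7 -60.8
```

View pics/c7.png

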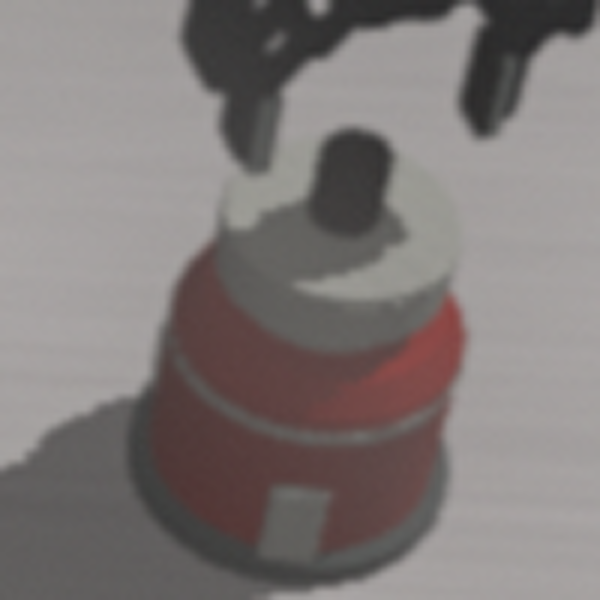

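```bash
python3 -c "
from plan import *
json.dump([480.8,197.4,141.07,-72.7],open(F,'w'))
to(479.4,197.5,141.5,-72.7,1)"
```

```text
[[[-0.04, -0.13, -0.05], [0.0, 0, 0]]]
-> [479.41 197.49 141.47 -72.7 ]
```

Call:
apply_moves(motion=[[[-0.04,-0.13,-0.05],[0,0,0]],[[-0.04,-0.13,-0.05],[0,0,0]],[[-0.04,-0.13,-0.05],[0,0,0]]])

```text
time: 19.57
eef_pos: [479.4, 197.5, 141.5]
orientation: [-86.3, 90.0, -159.0]
wrist_force: [0.8, 0.5, -0.2]
grip_width: 85.2
```

Call:
apply_moves(motion=[[[0,0,0],[0,0,0]],[[0,0,0],[0,0,0]],[[0,0,0],[0,0,0]],[[0,0,0],[0,0,0]],[[0,0,0],[0,0,0]]], gripper=1, newtons=40)

```text
time: 19.98
eef_pos: [479.4, 197.4, 141.5]
orientation: [-20.3, 90.0, -93.0]
wrist_force: [1.3, -2.1, 1.8]
grip_width: 25.7
```

Call:
apply_moves(motion=[[[0,0,0],[0,0,0]],[[0,0,0],[0,0,0]],[[0,0,0],[0,0,0]],[[0,0,0],[0,0,0]],[[0,0,0],[0,0,0]]])

```text
time: 20.4
eef_pos: [479.5, 197.4, 141.6]
orientation: [38.2, 90.0, -34.5]
wrist_force: [0.5, -0.9, 2.6]
grip_width: 23.0
```

```bash
python3 st.py
```

```text
20.4 [479.53 197.39 141.56] [ 0.47 -0.87  2.58] [-0.263 -0.089  0.119] 23.0 yaw -72.65564330651435 j7 -60.8
```

Now a light clockwise test turn.

Call:
apply_moves(motion=[[[0,0,0],[0.015,0,0]],[[0,0,0],[0.03,0,0]],[[0,0,0],[0.03,0,0]]])

```text
time: 20.65
eef_pos: [479.5, 197.4, 141.5]
orientation: [4.3, 90.0, -70.1]
wrist_force: [0.7, -2.4, 3.7]
grip_width: 23.0
```

```bash
python3 st.py
```

```text
20.65 [479.49 197.39 141.52] [ 0.73 -2.35  3.72] [-0.416 -0.066  0.341] 23.0 yaw -74.45427948196041 j7 -62.1
```

Call:
apply_moves(motion=[[[0,0,0],[0.015,0,0]],[[0,0,0],[0.03,0,0]],[[0,0,0],[0.03,0,0]]])

```text
time: 20.9
eef_pos: [479.5, 197.4, 141.5]
orientation: [10.9, 90.0, -65.2]
wrist_force: [0.2, -1.8, 3.7]
grip_width: 23.3
```

```bash
python3 st.py
```

```text
20.9 [479.49 197.41 141.52] [ 0.18 -1.82  3.72] [-0.556 -0.125  0.449] 23.3 yaw -76.1694746045645 j7 -63.4
```

Call:
apply_moves(motion=[[[0,0,0],[-0.02,0,0]],[[0,0,0],[-0.02,0,0]],[[0,0,0],[-0.02,0,0]],[[0,0,0],[-0.02,0,0]],[[0,0,0],[-0.02,0,0]]], gripper=-1)

```text
time: 21.32
eef_pos: [479.3, 197.5, 141.4]
orientation: [-104.6, 90.0, -179.5]
wrist_force: [-0.5, -0.5, -0.4]
grip_width: 81.6
```

Call:
apply_moves(motion=[[[0,0,0],[0,0,0]],[[-1,0,0],[0,0,0]],[[-3,0,0],[0,0,0]],[[-5,0,0],[0,0,0]],[[-7,0,0],[0,0,0]]])

```text
time: 21.73
eef_pos: [479.3, 197.2, 213.1]
orientation: [-9.0, 90.0, -84.0]
wrist_force: [-0.2, 0.6, 0.1]
grip_width: 85.5
```

Call:
apply_moves(motion=[[[-2,0,0],[0,0,0]],[[-4,0,0],[0,0,0]],[[-4,0,0],[0,0,0]],[[-4,0,0],[0,0,0]],[[-4,0,0],[0,0,0]]])

```text
time: 22.15
eef_pos: [479.2, 197.5, 251.4]
orientation: [-89.0, 90.0, -164.0]
wrist_force: [0.7, -0.3, -0.1]
grip_width: 85.3
```

```bash
python3 st.py; python3 -c "
from ov import *
for n in('scene','top'):
    cv2.imwrite(f'pics/{n}8.png',bot.get_image(n)[:,:,::-1])
ov({n:f'pics/{n}8.png' for n in('scene','top')},112.4+25.5,{'scene':(476.1,199.1),'top':(477.6,196.8)},'pics/ov8.png',{'scene':(370,120),'top':(180,215)})
"
```

```text
22.15 [479.17 197.48 251.38] [ 0.72 -0.35 -0.14] [ 0.014 -0.02  -0.006] 85.3 yaw -74.94614901968177 j7 -69.8
```

View pics/ov8.png

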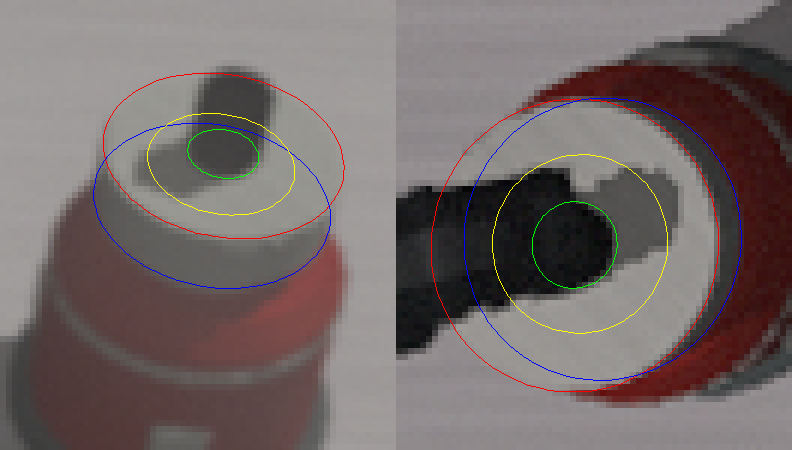

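View pics/scene8.png

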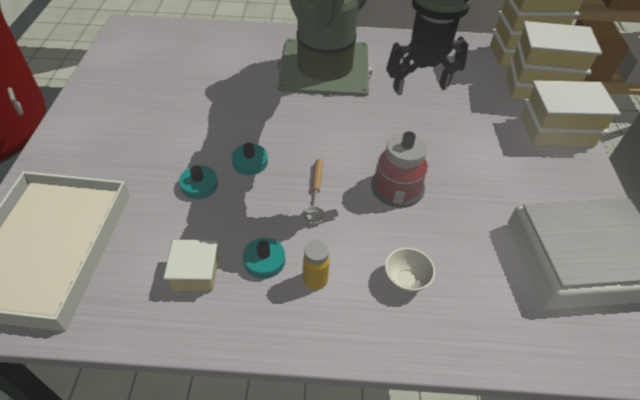

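```bash
python3 -c "
from workcell import bot
print(bot.finish_job())"
```

```text
the job is handed in; nothing more can be done
None
```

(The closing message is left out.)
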